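# Set a blank on the drilling rest against its two stops

## Task

Put the stepped aluminium blank upright on the small platform of the drilling rest, its long side running towards the far stop, without touching the stops yet. Then slide it by feel, gently but firmly, first against the far stop and after that against the side stop, pausing about half a second while it presses on each (some 5 to 9 N; never ram them). Let go and leave it standing square on the platform with no edge overhanging and the other things on the bench undisturbed.

Things in the scene. Friction and masses are not known exactly. Their poses are not given: they have to be found in the camera images.
- blank_center (a point): Centre (half-way up, 27 mm above its underside) of the loose blank: one solid of plain aluminium, 0.25 to 0.41 kg. Lower part 60 (x) by 46 (y) by 26 mm high; centred on it a tongue 60 (x) by 30 (y) by 28 mm high; 54 mm high in all. Best gripped across the 30 mm tongue (along its y). z up. Looks the same after a half turn. Starts standing on the bench.
- platform (a point): Centre of the top of the drilling rest's steel platform, 45 mm above the bench: 80 (x) by 66 mm (y), on a red bolted-down foot of 120 by 100 mm. +x points to the far stop, +y to the side stop, z up. The blank stands on it with its x along this x, either way round; behind the plates brackets and screws reach 14 mm above it at most.
- far_stop: Far stop: fixed red bracket carrying an upright steel plate, 34 mm wide, 1 to 14 mm above the platform's top, facing the platform's -x. This origin (bench height) is 30 mm along +x from the platform's centre. A stiff screw sets the plate: its face lies up to 7.5 mm either side of the origin in x, not measured, and does not yield. More than 12 N on it is ramming.
- side_stop: Side stop, made alike: plate 44 mm wide, 1 to 14 mm above the platform's top, facing the platform's -y. This origin (bench height) is 23 mm along the platform's +y from its centre; the face lies up to 7.5 mm either side of it in that direction, not measured. Its own x axis points along it. A blank still pressing on the far plate drags there with several N. More than 12 N is ramming.
- file: Bystander: flat file 280 mm long, 20 mm high, lying on the bench; leave alone. Origin on the bench, at the blade's handle end.
- bottle: Bystander: standing clear bottle, 68 mm across, 190 mm high; leave alone. Origin at the centre of its underside.
- square: Bystander: try square lying flat, wooden stock 90 by 18 by 14 mm along its x, steel blade 24 mm wide to +y; leave alone. Origin under the stock's centre.
- offcut: Bystander: wooden offcut 100 by 45 by 18 mm; leave alone. Origin at the centre of its underside.
- blank: The blank's body; origin at the centre of its underside, axes as those of its centre point.
Things that resemble listed ones, but are neither listed nor needed, are in the scene too. Leave any purple look-alike of the part that bears platform alone. Of the things that look like the blank, take the one that is farthest from the robot's base at the start.

How it is judged:
By the outcome, as a careful person would: the job done as asked, in the order asked, and still so for the second after the job is handed in, with the robot touching nothing.
It also fails if it takes over 72 s, if anything falls off the work surface, if the arm or the gripper's body presses on something with over 40 N, if the wrist force passes 120 N, or if a joint passes its speed limit or range.

## Robot

A 6-joint arm with a two-finger parallel gripper is mounted at the origin on the work surface. World frame = base frame: x ahead of the robot, y to its left, z up, the work surface at z = 0. Lengths are in m, angles in degrees, forces in N, time in s.
With the tool pointing down it reaches from about 0.4 to 0.825 m from the base axis. Payload 7 kg.
Tool frame: the origin (TCP) lies at the very end of the fingers, on their centre line; the grasp point (between the pads) lies behind it (r.grasp_offset is the z of the grasp point in the tool frame, in m); z points along the fingers, y is the direction in which the jaws open and shut (so a half turn about z gives the same grasp; the last joint's range is limited). The gripper opens to 88 mm and grips with 3 to 60 N. Pads are 19 mm wide; open, the fingers measure 130 mm over their backs; the gripper's body (78 mm by 193 mm) begins 47 mm behind the grasp point.
Start: joints at [-56.488, 20.546, 0.682, 0, -70.136, -16.507], TCP at [0.197, -0.645, 0.227] pointing down, gripper open.
Joint ranges: [-176.03, 176.03], [-82.01, 121.73], [-58.28, 71.71], [-173.87, 95.51], [-174.79, -0.11], [-173.66, 173.66]. Speed limits (degrees/s): [136.94, 136.94, 172.46, 180, 180, 180].

## Interface

Orientations are given as [roll, pitch, yaw] about the fixed x, y, z axes, in that order (R = Rz(yaw) Ry(pitch) Rx(roll)).
In Python, from plant import r gives the robot as it stands. The module is installed in compiled form; this text tells all that it offers.
- The arm moves only by the tool servo_tool, never from a script. Its argument "targets" is a list of rows, each an object of numbers: "dx", "dy", "dz": the shift along the world's x, y, z in cm; "spin": the turn about the world's z in rad; "grip": the opening in per cent of the stroke, from 0 (shut) to 100 (fully open). A call has exactly 10 rows; each row is the pose to reach, as a shift and turn from the pose commanded when the call began; what a row does not reach only later rows make up. A row lasts 1/12 s, in which the tool goes at most 41.7 mm and 7.16 degrees, less where a joint would pass 70% of its speed; a pose out of reach is approached as far as the arm can. A call with a gripper value outside its range is refused whole. The fingers move at their own pace and stop on an object; "squeeze" is the grip in N (left out, the last holds). Time passes only in rows, so rows that repeat a pose let the fingers close, or fill a call up. It gives the time, the measured TCP pose, the force and the opening at its end, in the units of the state.
- r.get_state(): the state, without advancing time (a new reading comes with each control period).
- r.capture(name): name is "scene" or "side" or "wrist"; returns the picture (384x512x3 uint8, blue, green, red); there is no depth.
- r.get_calibration(name): a dict with "K" (3x3 intrinsics, pixels), "extrinsics" (4x4, takes a point from camera to world coordinates). Camera axes: x right, y down, z forward; pixel columns grow to the right and rows downward; lengths in m; the calibration is good to about 2 mm. A picture is of the moment at which its call begins: read the wrist's pose just before it. get_calibration takes no time and is no camera call; for the wrist camera it gives the pose at the moment of the call.
- r.close_job(): hands the job in, once; it reports no verdict.
Trained networks look in the newest picture that a camera, given by its name, has taken for a name from the list of things; names that differ only in an ending like _2 or _b are one class to them, and where a whole thing is asked for, a point or a joint stands for the part that bears it (a point fixed in the world has none). Each returns a list of dicts, best first, with "p" (0 to 1); they miss things now and then, are a little off and sometimes report something else, mostly with a low value. They report only what shows in the picture. A call takes as long as a camera call. They do not tell look-alikes from the thing itself.
- r.cut_out(name, camera): "mask" (384x512 bool, what is visible of it) and "extent" ([left, top, right, bottom] in pixels, round what is visible of it).
The state is a dict: "time_s": time; "joints": joint angles; "qd": joint speeds; "joint_torque": joint torques, N m; "tcp_pos": TCP position; "eef_rot": TCP orientation; "contact_force": force on the tool from outside, world axes, zero at the start; "moment": the same for the moment, N m; "gripper_width": finger opening in m.
Only numpy, scipy, OpenCV 4.12 (cv2) and the standard library are available. Lean on these libraries where they do the work, as an engineer would, in place of code of your own. Each camera call takes 0.05 s, during which the arm holds its last target. There are 200 camera calls.

## Working session

There is one attempt and no reset: what is moved stays moved. The work goes in short steps, Python scripts to look and compute and a tool call to move; the robot and the scene stay as the last step left them, time stands still between calls to the robot, and variables do not carry over. Pictures are saved under pics/ and viewed, about 8 in all and at most 12, crops included, and the job is handed in when it is done.

Besides the shell and the picture viewer there is one more tool, called after "Request:" in YAML: its name, and indented under it one key for each argument. servo_tool: Moves the arm, as the interface text tells. Its arguments: {"type":"object","properties":{"targets":{"type":"array"},"squeeze":{"type":"number"}},"required":["targets"]}

```bash
mkdir -p pics; python3 - <<'E'
from plant import r
import cv2,numpy as np
a=r.capture("scene");b=r.capture("side")
cv2.imwrite("pics/a.png",a);cv2.imwrite("pics/b.png",b)
print(r.get_state()['time_s'],r.grasp_offset)
for c in("scene","side"):
  k=r.get_calibration(c);print(c,k["K"].round(1).tolist(),k["extrinsics"].round(3).tolist())
  for n in("blank","platform","far_stop","side_stop"):
    print(n,[(round(d["p"],2),np.array(d["extent"]).round().tolist()) for d in r.cut_out(n,c)])
E
```

```text
0.1 -0.0188
scene [[457.6, 0.0, 247.7], [0.0, 457.6, 190.5], [0.0, 0.0, 1.0]] [[0.503, 0.673, -0.542, 1.491], [0.864, -0.379, 0.332, -0.575], [0.018, -0.635, -0.772, 1.358], [0.0, 0.0, 0.0, 1.0]]
blank [(0.69, [291.0, 166.0, 312.0, 186.0]), (0.61, [276.0, 144.0, 286.0, 167.0])]
platform [(0.83, [205.0, 221.0, 251.0, 262.0]), (0.8, [184.0, 183.0, 225.0, 219.0])]
far_stop [(0.66, [236.0, 239.0, 250.0, 255.0]), (0.51, [209.0, 194.0, 219.0, 213.0])]
side_stop [(0.6, [204.0, 183.0, 219.0, 193.0])]
side [[352.8, 0.0, 256.9], [0.0, 352.8, 190.2], [0.0, 0.0, 1.0]] [[-0.91, -0.241, 0.339, 0.194], [-0.415, 0.555, -0.721, 0.796], [-0.014, -0.796, -0.605, 0.748], [0.0, 0.0, 0.0, 1.0]]
blank [(0.78, [247.0, 240.0, 276.0, 271.0]), (0.74, [207.0, 236.0, 230.0, 262.0])]
platform [(0.8, [224.0, 158.0, 258.0, 183.0]), (0.69, [274.0, 172.0, 315.0, 202.0])]
far_stop [(0.63, [219.0, 159.0, 235.0, 173.0])]
side_stop [(0.61, [237.0, 163.0, 246.0, 180.0]), (0.43, [287.0, 178.0, 300.0, 197.0])]
```

View pics/a.png

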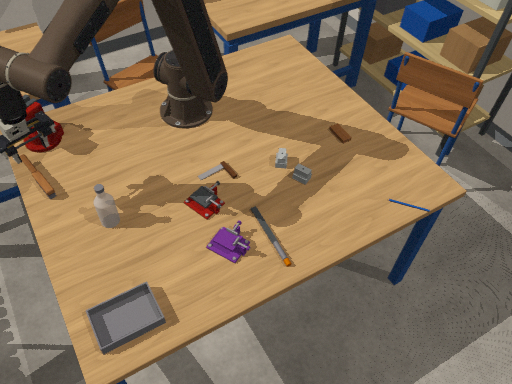

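View pics/b.png

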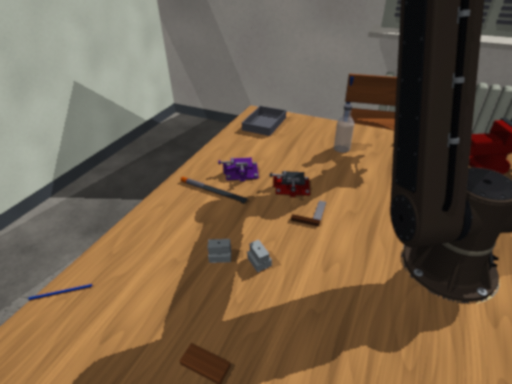

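The red rest is at scene (205,201) and side (292,184), with the purple decoy at scene (230,243). The two blank-like parts are at scene (281,157) and (302,175). The second looks farther from the base, so I'll triangulate both.

```bash
cat > h.py <<'E'
from plant import r
import cv2,numpy as np
def ray(c,uv,k=None):
    k=k or r.get_calibration(c);E=np.array(k["extrinsics"])
    d=E[:3,:3]@np.linalg.inv(k["K"])@np.array([uv[0],uv[1],1.]);return E[:3,3],d/np.linalg.norm(d)
def onz(c,uv,z,k=None):
    o,d=ray(c,uv,k);return o+d*(z-o[2])/d[2]
def proj(c,P,k=None):
    k=k or r.get_calibration(c);T=np.linalg.inv(np.array(k["extrinsics"]));P=np.atleast_2d(P)
    p=(P@T[:3,:3].T+T[:3,3])@np.array(k["K"]).T;return p[:,:2]/p[:,2:]
def box(extent):return ((extent[0]+extent[2])/2,(extent[1]+extent[3])/2)
E
python3 - <<'E'
from h import *
for n,c,uv,z in [("blA","scene",(281,156),.027),("blB","scene",(301.5,176),.027),("blA","side",(261.5,255.5),.027),("blB","side",(218.5,249),.027),("rest","scene",(204.5,201),.03),("rest","side",(294,187),.03),("bottle","scene",(108,207),.095),("bottle","side",(344,133),.095),("fileA","scene",(252,210),.01),("fileB","scene",(290,263),.01),("purp","scene",(230,243),.03)]:
    p=onz(c,uv,z);print(n,c,p.round(3),np.hypot(*p[:2]).round(3))
a=cv2.imread("pics/a.png");b=cv2.imread("pics/b.png")
f=lambda im:cv2.resize(im,(400,400),interpolation=cv2.INTER_CUBIC)
cv2.imwrite("pics/c.png",np.vstack([np.hstack([cv2.resize(a[170:230,170:250],(400,300),interpolation=2),cv2.resize(a[140:200,260:340],(400,300),interpolation=2)]),np.hstack([cv2.resize(b[160:205,260:320],(400,300),interpolation=2),cv2.resize(b[230:275,210:270],(400,300),interpolation=2)])]))
print(r.get_state()['tcp_pos'],r.get_state()['eef_rot'],np.array(r.get_calibration("wrist")["extrinsics"]).round(3).tolist(),np.array(r.get_calibration("wrist")["K"]).round(1).tolist())
E
```

```text
blA scene [0.467 0.205 0.027] 0.51
blB scene [0.596 0.216 0.027] 0.634
blA side [0.465 0.198 0.027] 0.505
blB side [0.584 0.224 0.027] 0.626
rest scene [ 0.524 -0.168  0.03 ] 0.55
rest side [ 0.489 -0.128  0.03 ] 0.505
bottle scene [ 0.432 -0.489  0.095] 0.652
bottle side [ 0.404 -0.45   0.095] 0.605
fileA scene [ 0.633 -0.028  0.01 ] 0.634
fileB scene [ 0.89 -0.03  0.01] 0.89
purp scene [ 0.731 -0.174  0.03 ] 0.751
[ 0.19738379 -0.64544577  0.22649905] [ 1.79994570e+02  9.65238500e-04 -1.62995784e+02] [[-0.291, 0.915, 0.278, 0.122], [0.957, 0.279, 0.084, -0.67], [-0.0, 0.29, -0.957, 0.384], [0.0, 0.0, 0.0, 1.0]] [[295.7, 0.0, 259.5], [0.0, 295.7, 197.6], [0.0, 0.0, 1.0]]
```

View pics/c.png

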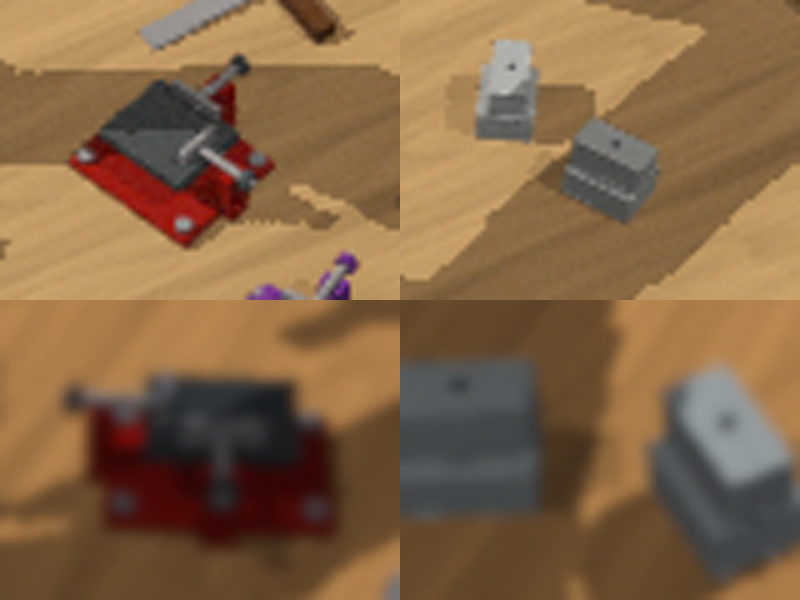

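The farthest blank stands at about (0.59, 0.22). The red rest is at about (0.51, -0.15), with the far stop at lower right and the side stop at upper right in the scene view. I'll move the wrist camera over the rest, staying high past the bottle.

Request:
servo_tool:
  targets:
    - {"dx": 1,"dy": 1,"dz": 2}
    - {"dx": 3,"dy": 4,"dz": 4}
    - {"dx": 5,"dy": 7.5,"dz": 6}
    - {"dx": 7,"dy": 11,"dz": 7}
    - {"dx": 9,"dy": 14.5,"dz": 7}
    - {"dx": 11,"dy": 18,"dz": 7}
    - {"dx": 13,"dy": 21.5,"dz": 7}
    - {"dx": 15,"dy": 25,"dz": 7}
    - {"dx": 17,"dy": 28.5,"dz": 7}
    - {"dx": 19,"dy": 32,"dz": 7}

```text
validation failed for argument at $.ta...
```

Request:
servo_tool:
  targets:
    - {"dx": 2,"dy": 3,"dz": 0}
    - {"dx": 4,"dy": 6,"dz": 0}
    - {"dx": 6,"dy": 9,"dz": -1}
    - {"dx": 8,"dy": 12,"dz": -3}
    - {"dx": 9.5,"dy": 15,"dz": -5}
    - {"dx": 10,"dy": 17,"dz": -6}
    - {"dx": 10,"dy": 17.5,"dz": -7}
    - {"dx": 10,"dy": 17.5,"dz": -7}
    - {"dx": 10,"dy": 17.5,"dz": -7}
    - {"dx": 10,"dy": 17.5,"dz": -7}

```text
validation failed for argument at $.ta...
```

```bash
python3 - <<'E'
from h import *
import pickle
s=r.get_state();k=r.get_calibration("wrist");im=r.capture("wrist");pickle.dump((k,im),open("w1.pkl","wb"))
cv2.imwrite("pics/d.png",cv2.resize(im,(800,600),interpolation=2))
print(s['time_s'],s['tcp_pos'].round(4),s['eef_rot'].round(2),s['contact_force'])
for n in("platform","far_stop","side_stop"):
    print(n,[(round(d["p"],2),np.array(d["extent"]).round().tolist()) for d in r.cut_out(n,"wrist")])
E
```

```text
0.5 [ 0.1974 -0.6454  0.2265] [ 179.99    0.   -163.  ] [0.61204978 0.17896897 0.07740194]
platform []
far_stop []
side_stop []
```

View pics/d.png

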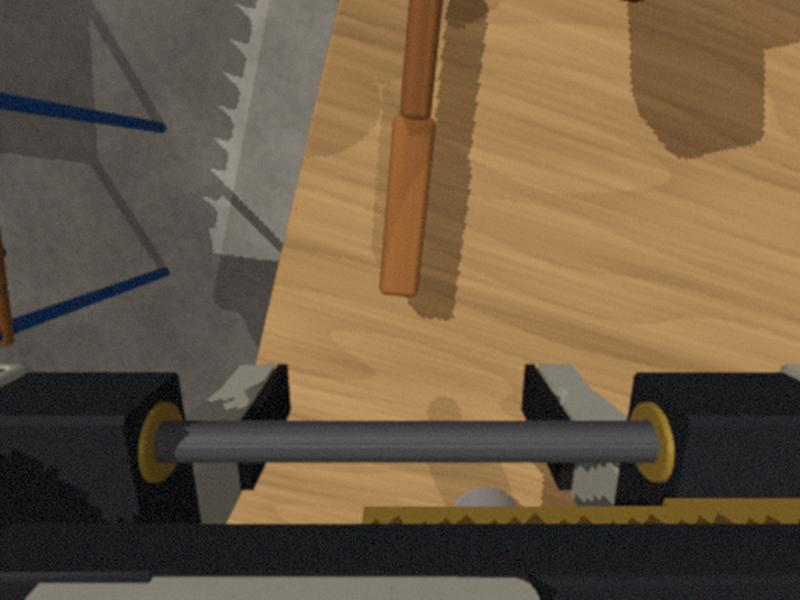

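Both moves were refused, probably because every row needs all its fields. This picture is just the start view: the jaws are at rows 370–500, and a point under the TCP shows at about row 265 of 600. I'll resend with full rows.

Request:
servo_tool:
  targets:
    - {"dx": 1,"dy": 1,"dz": 2,"spin": 0,"grip": 100}
    - {"dx": 3,"dy": 4,"dz": 4,"spin": 0,"grip": 100}
    - {"dx": 5,"dy": 7.5,"dz": 6,"spin": 0,"grip": 100}
    - {"dx": 7,"dy": 11,"dz": 7,"spin": 0,"grip": 100}
    - {"dx": 9,"dy": 14.5,"dz": 7,"spin": 0,"grip": 100}
    - {"dx": 11,"dy": 18,"dz": 7,"spin": 0,"grip": 100}
    - {"dx": 13,"dy": 21.5,"dz": 7,"spin": 0,"grip": 100}
    - {"dx": 15,"dy": 25,"dz": 7,"spin": 0,"grip": 100}
    - {"dx": 17,"dy": 28.5,"dz": 7,"spin": 0,"grip": 100}
    - {"dx": 19,"dy": 32,"dz": 7,"spin": 0,"grip": 100}
  squeeze: 20

```text
time_s: 1.53
tcp_pos: [0.3879, -0.3237, 0.297]
eef_rot: [-180.0, 0.0, -163.0]
contact_force: [1.2, -0.8, 0.5]
gripper_width: 0.0876
```

Request:
servo_tool:
  targets:
    - {"dx": 2,"dy": 3,"dz": 0,"spin": 0,"grip": 100}
    - {"dx": 4,"dy": 6,"dz": 0,"spin": 0,"grip": 100}
    - {"dx": 6,"dy": 9,"dz": -1,"spin": 0,"grip": 100}
    - {"dx": 8,"dy": 12,"dz": -3,"spin": 0,"grip": 100}
    - {"dx": 9.5,"dy": 15,"dz": -5,"spin": 0,"grip": 100}
    - {"dx": 10,"dy": 17,"dz": -6,"spin": 0,"grip": 100}
    - {"dx": 10,"dy": 17.5,"dz": -7,"spin": 0,"grip": 100}
    - {"dx": 10,"dy": 17.5,"dz": -7,"spin": 0,"grip": 100}
    - {"dx": 10,"dy": 17.5,"dz": -7,"spin": 0,"grip": 100}
    - {"dx": 10,"dy": 17.5,"dz": -7,"spin": 0,"grip": 100}

```text
time_s: 2.37
tcp_pos: [0.4876, -0.1513, 0.2275]
eef_rot: [-180.0, 0.1, -163.0]
contact_force: [0.1, -0.6, 0.1]
gripper_width: 0.0876
```

```bash
python3 - <<'E'
from h import *
import pickle
s=r.get_state();k=r.get_calibration("wrist");im=r.capture("wrist");pickle.dump((k,im),open("w1.pkl","wb"))
cv2.imwrite("pics/d.png",cv2.resize(im,(800,600),interpolation=2))
print(s['time_s'],s['tcp_pos'].round(4),s['eef_rot'].round(2),s['contact_force'])
for n in("platform","far_stop","side_stop"):
    print(n,[(round(d["p"],2),np.array(d["extent"]).round().tolist()) for d in r.cut_out(n,"wrist")])
E
```

```text
2.3667 [ 0.4876 -0.1513  0.2275] [-1.7996e+02  5.0000e-02 -1.6302e+02] [ 0.05748858 -0.6328007   0.072109  ]
platform [(0.74, [203.0, 135.0, 314.0, 258.0]), (0.7, [162.0, 295.0, 252.0, 335.0])]
far_stop [(0.84, [231.0, 214.0, 258.0, 258.0])]
side_stop [(0.84, [263.0, 174.0, 313.0, 214.0]), (0.69, [203.0, 295.0, 249.0, 335.0])]
```

View pics/d.png

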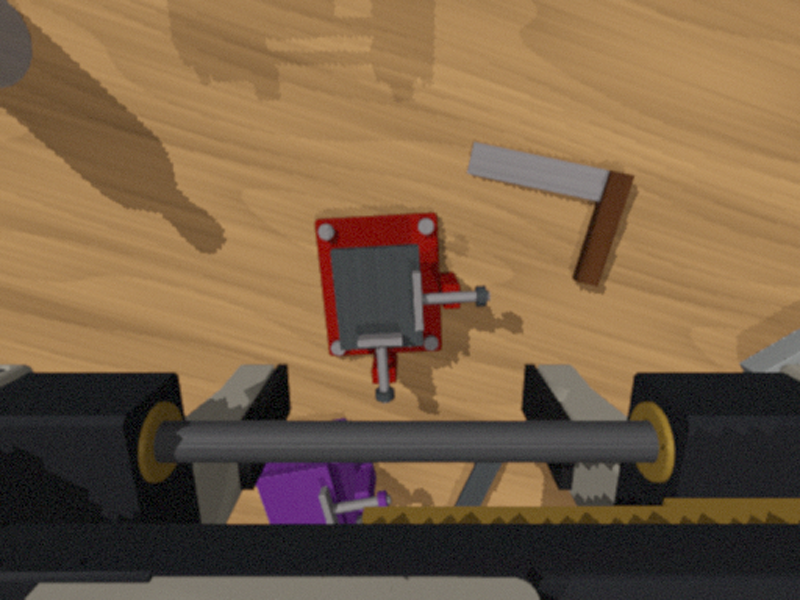

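The rest is clear in view. In the 800x600 picture the platform corners are at about (331,249), (419,246), (340,350) and (425,347). The far plate is at (380,341) and the side plate at (418,300). I'll fit its pose from an enlarged crop.

```bash
python3 - <<'E'
from h import *
import pickle
k,im=pickle.load(open("w1.pkl","rb"))
C=np.array([[331,249],[419,246],[340,350],[425,347]])*.64
W=np.array([onz(0,c,.045,k) for c in C]);print(W.round(4))
d=lambda a,b:W[b]-W[a]
for a,b in((0,2),(1,3),(0,1),(2,3)):print(np.linalg.norm(d(a,b)).round(4),np.degrees(np.arctan2(d(a,b)[1],d(a,b)[0])).round(2))
print("centre",W.mean(0).round(4))
x=d(0,2)+d(1,3);yaw=np.arctan2(x[1],x[0])
c=W.mean(0);ux=np.array([np.cos(yaw),np.sin(yaw)]);uy=np.array([-ux[1],ux[0]])
g=cv2.resize(im[125:265,195:325],None,fx=4.2,fy=4.2,interpolation=2)
def P(l):
    q=np.array([[*(c[:2]+ux*a+uy*b),z] for a,b,z in l]);return ((proj(0,q,k)+.5-[195,125])*4.2).astype(int)
cv2.polylines(g,[P([(-.04,-.033,.045),(.04,-.033,.045),(.04,.033,.045),(-.04,.033,.045)])],True,(0,255,255),1)
cv2.polylines(g,[P([(.03,-.017,.059),(.03,.017,.059)])],False,(0,255,0),1)
cv2.polylines(g,[P([(-.022,.023,.059),(.022,.023,.059)])],False,(0,255,0),1)
cv2.imwrite("pics/e.png",g)
E
```

```text
[[ 0.483  -0.2119  0.045 ]
 [ 0.462  -0.1503  0.045 ]
 [ 0.5589 -0.1854  0.045 ]
 [ 0.5369 -0.1218  0.045 ]]
0.0804 19.29
0.0802 20.78
0.0652 108.87
0.0672 109.09
centre [ 0.5102 -0.1673  0.045 ]
```

View pics/e.png

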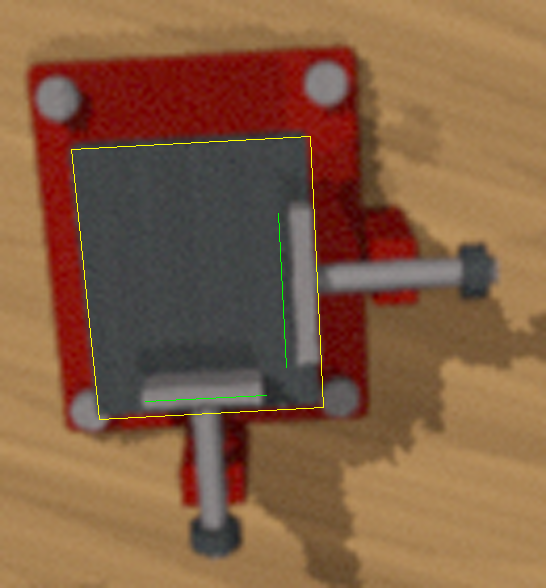

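The fit is good: the sides come out at 80.3 x 66.2 mm, with the centre at (0.510,-0.167) and yaw about 19.5°. By eye the far face is at about +29 mm and the side face at about +25.5 mm. Next I'll look at the blank.

Request:
servo_tool:
  targets:
    - {"dx": 1,"dy": 3,"dz": 0,"spin": 0,"grip": 100}
    - {"dx": 2,"dy": 7,"dz": 0,"spin": 0,"grip": 100}
    - {"dx": 3,"dy": 11,"dz": 0,"spin": 0,"grip": 100}
    - {"dx": 4,"dy": 15,"dz": 0,"spin": 0,"grip": 100}
    - {"dx": 5,"dy": 19,"dz": 0,"spin": 0,"grip": 100}
    - {"dx": 6,"dy": 23,"dz": 0,"spin": 0,"grip": 100}
    - {"dx": 7,"dy": 27,"dz": 0,"spin": 0,"grip": 100}
    - {"dx": 8,"dy": 31,"dz": 0,"spin": 0,"grip": 100}
    - {"dx": 9,"dy": 35,"dz": 0,"spin": 0,"grip": 100}
    - {"dx": 9.5,"dy": 36.5,"dz": 0,"spin": 0,"grip": 100}

```text
time_s: 3.4
tcp_pos: [0.5835, 0.2185, 0.2265]
eef_rot: [180.0, 0.1, -162.9]
contact_force: [-0.4, 0.5, 0.3]
gripper_width: 0.0877
```

Request:
servo_tool:
  targets:
    - {"dx": 0,"dy": 0,"dz": 0,"spin": 0,"grip": 100}
    - {"dx": 0,"dy": 0,"dz": 0,"spin": 0,"grip": 100}
    - {"dx": 0,"dy": 0,"dz": 0,"spin": 0,"grip": 100}
    - {"dx": 0,"dy": 0,"dz": 0,"spin": 0,"grip": 100}
    - {"dx": 0,"dy": 0,"dz": 0,"spin": 0,"grip": 100}
    - {"dx": 0,"dy": 0,"dz": 0,"spin": 0,"grip": 100}
    - {"dx": 0,"dy": 0,"dz": 0,"spin": 0,"grip": 100}
    - {"dx": 0,"dy": 0,"dz": 0,"spin": 0,"grip": 100}
    - {"dx": 0,"dy": 0,"dz": 0,"spin": 0,"grip": 100}
    - {"dx": 0,"dy": 0,"dz": 0,"spin": 0,"grip": 100}

```text
time_s: 4.23
tcp_pos: [0.5824, 0.2144, 0.2266]
eef_rot: [180.0, 0.0, -163.0]
contact_force: [-0.9, -0.5, -0.3]
gripper_width: 0.0876
```

```bash
python3 - <<'E'
from h import *
import pickle
s=r.get_state();k=r.get_calibration("wrist");im=r.capture("wrist");pickle.dump((k,im),open("w2.pkl","wb"))
print(s['time_s'],s['tcp_pos'].round(4),s['eef_rot'].round(2),s['contact_force'])
for d in r.cut_out("blank","wrist"):
    print(round(d["p"],2),np.array(d["extent"]).round().tolist(),onz(0,box(d["extent"]),.027,k).round(3))
cv2.imwrite("pics/f.png",cv2.resize(im,(800,600),interpolation=2))
E
```

```text
4.2333 [0.5824 0.2144 0.2266] [ 1.7999e+02  1.0000e-02 -1.6300e+02] [-0.88283381 -0.51236756 -0.31313761]
0.98 [239.0, 49.0, 306.0, 111.0] [0.474 0.196 0.027]
0.66 [247.0, 150.0, 287.0, 207.0] [0.584 0.224 0.027]
```

View pics/f.png

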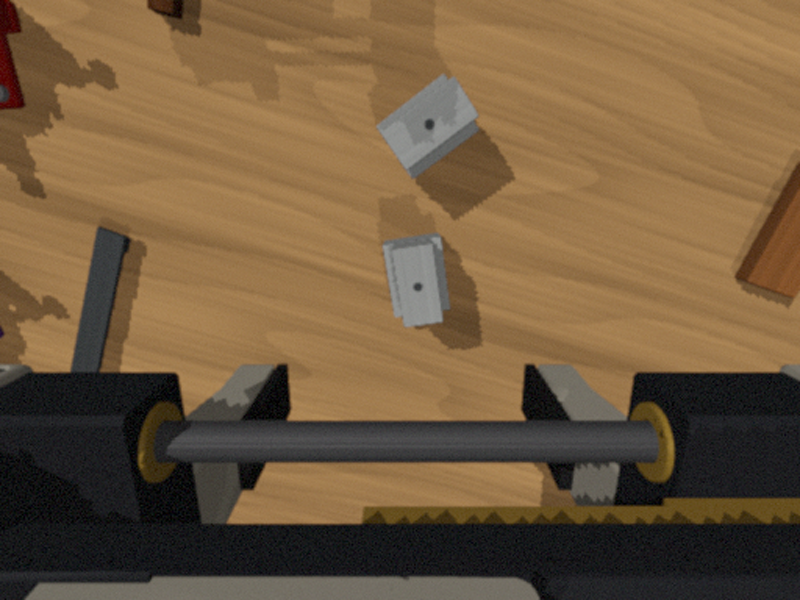

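The target blank is the lower one, at about (415,282), with its tongue running down the picture. The other, at (430,125), is nearer the base. I'll fit a two-box silhouette to the mask.

```bash
cat >> h.py <<'E'
def corners(x,y,z0,yaw):
    c,s=np.cos(yaw),np.sin(yaw);o=[]
    for w,a,b in((.023,0,.026),(.015,.026,.054)):
        o.append(np.array([[x+c*u*.03-s*v*w,y+s*u*.03+c*v*w,z0+z] for u in(-1,1) for v in(-1,1) for z in(a,b)]))
    return o
def sil(x,y,z0,yaw,k,S=8,c=None):
    m=np.zeros((384*S//2,512*S//2),np.uint8)
    for q in corners(x,y,z0,yaw):
        h=cv2.convexHull(((proj(0,q,k)+.5)*(S//2)).astype(np.float32)).astype(np.int32)
        cv2.fillConvexPoly(m,h,1)
    return m
def fit(mask,k,z0,p0):
    from scipy.optimize import minimize
    M=cv2.resize(mask.astype(np.float32),None,fx=4,fy=4,interpolation=1)
    f=lambda p:np.abs(sil(p[0]/1e3,p[1]/1e3,z0,np.radians(p[2]),k)-M).sum()/16
    best=None
    for dy in(-6,0,6):
        q=minimize(f,[p0[0],p0[1],p0[2]+dy],method="Nelder-Mead",options=dict(initial_simplex=[[p0[0]+a,p0[1]+b,p0[2]+dy+c] for a,b,c in((-3,-2,-3),(4,0,0),(0,4,1),(-1,1,5))],xatol=.02,fatol=.2))
        if best is None or q.fun<best.fun:best=q
    return best.x,best.fun,M.sum()/16
E
python3 - <<'E'
from h import *
import pickle
k,im=pickle.load(open("w2.pkl","rb"))
ds=[d for d in r.cut_out("blank","wrist") if box(d["extent"])[1]>120]
m=ds[0]["mask"];pickle.dump(m,open("m2.pkl","wb"));print(ds[0]["p"],m.sum())
print(fit(m,k,0.,[586,221,20]))
# hand corners of tongue top (z .054): TL, TR, BL, BR in 800x600
C=np.array([[390,248],[437,244],[407,327],[443,322]])*.64
W=np.array([onz(0,c,.054,k) for c in C]);print(W.round(4),W.mean(0))
for a,b in((0,2),(1,3),(0,1),(2,3)):
  d=W[b]-W[a];print(np.linalg.norm(d).round(4),np.degrees(np.arctan2(d[1],d[0])).round(2))
print("hole",onz(0,np.array([418,287])*.64,.054,k))
E
```

```text
0.66 1951
(array([583.93025035, 222.31208104,  25.87529208]), np.float64(124.40625), np.float32(1951.0))
[[0.5626 0.1953 0.054 ]
 [0.5501 0.2267 0.054 ]
 [0.6165 0.2245 0.054 ]
 [0.6048 0.2493 0.054 ]] [0.5834888  0.22392781 0.054     ]
0.0613 28.47
0.0592 22.43
0.0338 111.81
0.0274 115.28
hole [0.58432441 0.22313562 0.054     ]
```

Centre (0.584,0.223) and yaw about 25.5°, agreed by the hole, the corners and the silhouette. Moving down now.

Request:
servo_tool:
  targets:
    - {"dx": 0.1,"dy": 0.4,"dz": 0,"spin": 0.074,"grip": 100}
    - {"dx": 0.2,"dy": 0.85,"dz": -2,"spin": 0.148,"grip": 100}
    - {"dx": 0.2,"dy": 0.85,"dz": -5,"spin": 0.148,"grip": 100}
    - {"dx": 0.2,"dy": 0.85,"dz": -8,"spin": 0.148,"grip": 100}
    - {"dx": 0.2,"dy": 0.85,"dz": -11,"spin": 0.148,"grip": 100}
    - {"dx": 0.2,"dy": 0.85,"dz": -14,"spin": 0.148,"grip": 100}
    - {"dx": 0.2,"dy": 0.85,"dz": -16.5,"spin": 0.148,"grip": 100}
    - {"dx": 0.2,"dy": 0.85,"dz": -18.5,"spin": 0.148,"grip": 100}
    - {"dx": 0.2,"dy": 0.85,"dz": -19.5,"spin": 0.148,"grip": 100}
    - {"dx": 0.2,"dy": 0.85,"dz": -19.75,"spin": 0.148,"grip": 100}

```text
time_s: 5.22
tcp_pos: [0.5834, 0.2224, 0.0269]
eef_rot: [-180.0, -0.2, -154.5]
contact_force: [-0.7, -0.2, 0.1]
gripper_width: 0.0875
```

Request:
servo_tool:
  targets:
    - {"dx": 0,"dy": 0,"dz": 0,"spin": 0,"grip": 80}
    - {"dx": 0,"dy": 0,"dz": 0,"spin": 0,"grip": 60}
    - {"dx": 0,"dy": 0,"dz": 0,"spin": 0,"grip": 45}
    - {"dx": 0,"dy": 0,"dz": 0,"spin": 0,"grip": 40}
    - {"dx": 0,"dy": 0,"dz": 0,"spin": 0,"grip": 36}
    - {"dx": 0,"dy": 0,"dz": 0,"spin": 0,"grip": 33}
    - {"dx": 0,"dy": 0,"dz": 0,"spin": 0,"grip": 30}
    - {"dx": 0,"dy": 0,"dz": 0,"spin": 0,"grip": 25}
    - {"dx": 0,"dy": 0,"dz": 0,"spin": 0,"grip": 20}
    - {"dx": 0,"dy": 0,"dz": 0,"spin": 0,"grip": 20}
  squeeze: 30

```text
time_s: 6.05
tcp_pos: [0.5844, 0.2232, 0.0291]
eef_rot: [180.0, 0.0, -154.5]
contact_force: [-0.8, 1.0, 1.0]
gripper_width: 0.0298
```

```bash
python3 - <<'E'
from h import *
s=r.get_state()
for q in s: print(q,np.round(s[q],4).tolist())
E
```

```text
time_s 6.05
joints [38.7513, 26.5964, -18.7095, -0.0056, -44.6825, -103.2594]
qd [0.0712, 0.0235, 0.0354, 0.0928, -0.1368, -0.0092]
joint_torque [-0.4535, -58.2073, 21.6357, 5.2186, -0.0621, -0.0045]
tcp_pos [0.5844, 0.2232, 0.0291]
eef_rot [179.9935, 0.0103, -154.5122]
contact_force [-0.7708, 0.9713, 1.0328]
moment [0.2067, 0.2178, 0.0038]
gripper_width 0.0298
```

Gripped: opening is 29.8 mm. While it's held, I'll refine the platform yaw with line fits on the saved picture.

```bash
python3 - <<'E'
from h import *
import pickle
k,im=pickle.load(open("w1.pkl","rb"))
f=im.astype(float);rr=f[:,:,2]-f[:,:,:2].mean(2)  # redness
rr=cv2.GaussianBlur(rr,(0,0),.8)
def edge(a,b,z,half=5,lo=.12,hi=.88):
    a,b=np.array(a,float)*.64-.18,np.array(b,float)*.64-.18
    t=(b-a)/np.linalg.norm(b-a);n=np.array([-t[1],t[0]]);pts=[]
    for s in np.linspace(lo,hi,40):
        u=np.linspace(-half,half,81);q=(a+(b-a)*s)+u[:,None]*n
        v=cv2.remap(rr.astype(np.float32),q[:,0].astype(np.float32)[None],q[:,1].astype(np.float32)[None],1)[0]
        g=np.abs(np.gradient(v));i=g.argmax();w=slice(max(i-8,0),i+9)
        pts.append(q[0]+n*0+ (u[w]@g[w]/g[w].sum()+half)*n)
    W=np.array([onz(0,p,z,k)[:2] for p in pts])
    for _ in range(3):
        vx,vy,x0,y0=cv2.fitLine(W.astype(np.float32),cv2.DIST_HUBER,0,1e-4,1e-6).ravel()
        r_=(W-[x0,y0])@[-vy,vx];W=W[np.abs(r_)<max(.0008,1.5*np.std(r_))]
    return np.degrees(np.arctan2(vy,vx))%180,np.array([x0,y0]),np.std(r_)*1e3,len(W)
for n,a,b,z,l,h in[("plat -y",(331,249),(340,350),.045,.1,.9),("plat -x",(331,249),(419,246),.045,.1,.9),
  ("plat +y",(419,246),(425,347),.045,.05,.25),("foot -y",(317,217),(331,355),.01,.15,.85),("foot -x",(317,217),(437,212),.01,.15,.85)]:
    e=edge(a,b,z,lo=l,hi=h);th=np.radians(19.5);d=e[1]-[.5102,-.1673]
    print(n,round(e[0],2),"local",(1e3*d@[np.cos(th),np.sin(th)]).round(2),(1e3*d@[-np.sin(th),np.cos(th)]).round(2),round(e[2],2),e[3])
E
```

```text
plat -y 20.21 local -3.66 -33.89 0.21 39
plat -x 109.74 local -41.87 -1.88 0.3 40
plat +y 21.94 local -28.54 31.89 0.3 39
foot -y 19.9 local -2.32 -41.86 0.05 28
foot -x 110.33 local -60.13 1.78 0.32 39
```

Request:
servo_tool:
  targets:
    - {"dx": 0,"dy": 0,"dz": 0.5,"spin": 0,"grip": 20}
    - {"dx": 0,"dy": 0,"dz": 1.5,"spin": 0,"grip": 20}
    - {"dx": 0,"dy": 0,"dz": 3,"spin": 0,"grip": 20}
    - {"dx": 0,"dy": 0,"dz": 5,"spin": 0,"grip": 20}
    - {"dx": 0,"dy": 0,"dz": 7,"spin": 0,"grip": 20}
    - {"dx": 0,"dy": -1,"dz": 9,"spin": 0,"grip": 20}
    - {"dx": -0.5,"dy": -3,"dz": 11,"spin": 0,"grip": 20}
    - {"dx": -1,"dy": -5,"dz": 13,"spin": 0,"grip": 20}
    - {"dx": -1.5,"dy": -7.5,"dz": 14,"spin": 0,"grip": 20}
    - {"dx": -2,"dy": -10,"dz": 14,"spin": 0,"grip": 20}

```text
time_s: 6.88
tcp_pos: [0.5653, 0.1228, 0.1727]
eef_rot: [-180.0, 0.3, -154.5]
contact_force: [0.5, 0.1, -2.6]
gripper_width: 0.0297
```

Yaw is 20.0°, with the centre corrected slightly to (0.5095,-0.1683). The target is local (-6,-5) mm, so TCP (0.5056,-0.1751) at yaw -160°.

Request:
servo_tool:
  targets:
    - {"dx": -0.6,"dy": -3.5,"dz": 0,"spin": 0,"grip": 20}
    - {"dx": -1.3,"dy": -7,"dz": 0,"spin": -0.02,"grip": 20}
    - {"dx": -2,"dy": -10.5,"dz": 0,"spin": -0.04,"grip": 20}
    - {"dx": -2.7,"dy": -14,"dz": 0,"spin": -0.06,"grip": 20}
    - {"dx": -3.4,"dy": -17.5,"dz": 0,"spin": -0.08,"grip": 20}
    - {"dx": -4.1,"dy": -21,"dz": 0,"spin": -0.096,"grip": 20}
    - {"dx": -4.8,"dy": -24.5,"dz": 0,"spin": -0.096,"grip": 20}
    - {"dx": -5.4,"dy": -27.5,"dz": 0,"spin": -0.096,"grip": 20}
    - {"dx": -5.8,"dy": -29.3,"dz": 0,"spin": -0.096,"grip": 20}
    - {"dx": -5.88,"dy": -29.83,"dz": -0.5,"spin": -0.096,"grip": 20}

```text
time_s: 7.72
tcp_pos: [0.5049, -0.1779, 0.1655]
eef_rot: [-180.0, 0.1, -160.2]
contact_force: [0.4, -0.2, -3.2]
gripper_width: 0.03
```

Request:
servo_tool:
  targets:
    - {"dx": 0,"dy": 0,"dz": 0,"spin": 0,"grip": 20}
    - {"dx": 0,"dy": 0,"dz": -0.5,"spin": 0,"grip": 20}
    - {"dx": 0,"dy": 0,"dz": -1.5,"spin": 0,"grip": 20}
    - {"dx": 0,"dy": 0,"dz": -3,"spin": 0,"grip": 20}
    - {"dx": 0,"dy": 0,"dz": -4.5,"spin": 0,"grip": 20}
    - {"dx": 0,"dy": 0,"dz": -6,"spin": 0,"grip": 20}
    - {"dx": 0,"dy": 0,"dz": -7,"spin": 0,"grip": 20}
    - {"dx": 0,"dy": 0,"dz": -7.2,"spin": 0,"grip": 20}
    - {"dx": 0,"dy": 0,"dz": -7.2,"spin": 0,"grip": 20}
    - {"dx": 0,"dy": 0,"dz": -7.2,"spin": 0,"grip": 20}

```text
time_s: 8.55
tcp_pos: [0.5061, -0.175, 0.0924]
eef_rot: [-180.0, 0.0, -160.0]
contact_force: [-0.8, -0.5, -3.3]
gripper_width: 0.0297
```

```bash
python3 - <<'E'
from h import *
import pickle
s=r.get_state();print(s['time_s'],s['tcp_pos'].round(4),s['eef_rot'].round(2),s['contact_force'].round(2))
k=r.get_calibration("wrist");im=r.capture("wrist");pickle.dump((k,im),open("w3.pkl","wb"))
a=r.capture("scene");b=r.capture("side")
cv2.imwrite("pics/g.png",np.vstack([cv2.resize(im[90:360,130:400],(600,600),interpolation=2)[:, :][:, :600]])) 
cv2.imwrite("pics/g.png",np.hstack([cv2.resize(im[170:300,170:320],(450,390),interpolation=2),cv2.resize(a[165:243,165:235],(350,390),interpolation=2)]))
E
```

```text
8.55 [ 0.5061 -0.175   0.0924] [-1.7998e+02  2.0000e-02 -1.5997e+02] [-0.79 -0.53 -3.27]
```

View pics/g.png

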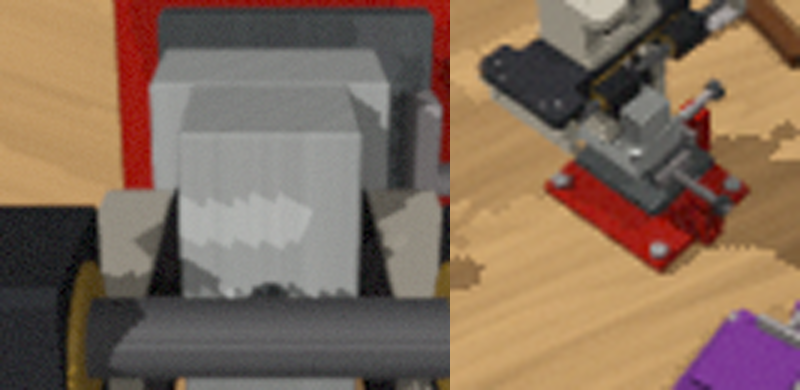

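The blank hangs square and upright over the platform. Its bottom -x edge is at crop row 50, below the platform's -x edge at row 10. I'll measure the offset and relative angle before lowering.

```bash
python3 - <<'E'
from h import *
import pickle
k,im=pickle.load(open("w3.pkl","rb"))
th=np.radians(20);R=np.array([[np.cos(th),np.sin(th)],[-np.sin(th),np.cos(th)]])
f=lambda u,v,z:(1e3*R@(onz(0,(170+u/3-.33,170+v/3-.33),z,k)[:2]-np.array([.5095,-.1683]))).round(1)
b=.0924-.029
for n,u,v,z in[("blank bot -x L",155,50,b),("R",386,49,b),("low top -x L",150,84,b+.026),("R",389,84,b+.026),("tongue top L",179,133,b+.054),("R",362,133,b+.054),("plat -x -y",162,10,.045),("plat -x +y",432,12,.045),("side plate face top, end",418,92,.059)]:print(n,f(u,v,z))
E
```

```text
blank bot -x L [-35.7 -31.4]
R [-35.9  18.8]
low top -x L [-35.9 -29.1]
R [-35.9  16.1]
tongue top L [-36.2 -20.8]
R [-36.2   8.2]
plat -x -y [-40.6 -31.8]
plat -x +y [-40.1  31.8]
side plate face top, end [-24.7  27. ]
```

Request:
servo_tool:
  targets:
    - {"dx": 0,"dy": 0,"dz": -0.2,"spin": 0,"grip": 20}
    - {"dx": 0,"dy": 0,"dz": -0.4,"spin": 0,"grip": 20}
    - {"dx": 0,"dy": 0,"dz": -0.6,"spin": 0,"grip": 20}
    - {"dx": 0,"dy": 0,"dz": -0.8,"spin": 0,"grip": 20}
    - {"dx": 0,"dy": 0,"dz": -1.0,"spin": 0,"grip": 20}
    - {"dx": 0,"dy": 0,"dz": -1.2,"spin": 0,"grip": 20}
    - {"dx": 0,"dy": 0,"dz": -1.3,"spin": 0,"grip": 20}
    - {"dx": 0,"dy": 0,"dz": -1.4,"spin": 0,"grip": 20}
    - {"dx": 0,"dy": 0,"dz": -1.5,"spin": 0,"grip": 20}
    - {"dx": 0,"dy": 0,"dz": -1.5,"spin": 0,"grip": 20}

```text
time_s: 9.53
tcp_pos: [0.5055, -0.1753, 0.0768]
eef_rot: [180.0, -0.0, -160.0]
contact_force: [-0.1, 0.2, -2.5]
gripper_width: 0.0298
```

The blank is square to the platform within about 0.3°, with its -x end 4–5 mm inside the edge. I'll lower it gently to contact.

Request:
servo_tool:
  targets:
    - {"dx": 0,"dy": 0,"dz": -0.04,"spin": 0,"grip": 20}
    - {"dx": 0,"dy": 0,"dz": -0.08,"spin": 0,"grip": 20}
    - {"dx": 0,"dy": 0,"dz": -0.11,"spin": 0,"grip": 20}
    - {"dx": 0,"dy": 0,"dz": -0.14,"spin": 0,"grip": 20}
    - {"dx": 0,"dy": 0,"dz": -0.17,"spin": 0,"grip": 20}
    - {"dx": 0,"dy": 0,"dz": -0.2,"spin": 0,"grip": 20}
    - {"dx": 0,"dy": 0,"dz": -0.22,"spin": 0,"grip": 20}
    - {"dx": 0,"dy": 0,"dz": -0.24,"spin": 0,"grip": 20}
    - {"dx": 0,"dy": 0,"dz": -0.26,"spin": 0,"grip": 20}
    - {"dx": 0,"dy": 0,"dz": -0.26,"spin": 0,"grip": 20}

```text
time_s: 10.37
tcp_pos: [0.5056, -0.1753, 0.0744]
eef_rot: [180.0, -0.0, -160.0]
contact_force: [0.3, -0.4, -3.2]
gripper_width: 0.0295
```

Request:
servo_tool:
  targets:
    - {"dx": 0,"dy": 0,"dz": -0.01,"spin": 0,"grip": 20}
    - {"dx": 0,"dy": 0,"dz": -0.02,"spin": 0,"grip": 20}
    - {"dx": 0,"dy": 0,"dz": -0.03,"spin": 0,"grip": 20}
    - {"dx": 0,"dy": 0,"dz": -0.04,"spin": 0,"grip": 20}
    - {"dx": 0,"dy": 0,"dz": -0.05,"spin": 0,"grip": 20}
    - {"dx": 0,"dy": 0,"dz": -0.06,"spin": 0,"grip": 20}
    - {"dx": 0,"dy": 0,"dz": -0.06,"spin": 0,"grip": 20}
    - {"dx": 0,"dy": 0,"dz": -0.06,"spin": 0,"grip": 20}
    - {"dx": 0,"dy": 0,"dz": -0.06,"spin": 0,"grip": 20}
    - {"dx": 0,"dy": 0,"dz": -0.06,"spin": 0,"grip": 20}

```text
time_s: 11.2
tcp_pos: [0.5056, -0.1753, 0.074]
eef_rot: [-180.0, 0.0, -160.0]
contact_force: [-1.7, 1.3, 3.7]
gripper_width: 0.0299
```

Contact with the platform: Fz went from -3 to +3.7 N. I'll ease off to near zero and slide 2.5 mm towards the far stop along (0.94, 0.342).

Request:
servo_tool:
  targets:
    - {"dx": 0,"dy": 0,"dz": 0.01,"spin": 0,"grip": 20}
    - {"dx": 0,"dy": 0,"dz": 0.02,"spin": 0,"grip": 20}
    - {"dx": 0.029,"dy": 0.011,"dz": 0.02,"spin": 0,"grip": 20}
    - {"dx": 0.059,"dy": 0.021,"dz": 0.02,"spin": 0,"grip": 20}
    - {"dx": 0.088,"dy": 0.032,"dz": 0.02,"spin": 0,"grip": 20}
    - {"dx": 0.117,"dy": 0.043,"dz": 0.02,"spin": 0,"grip": 20}
    - {"dx": 0.147,"dy": 0.053,"dz": 0.02,"spin": 0,"grip": 20}
    - {"dx": 0.176,"dy": 0.064,"dz": 0.02,"spin": 0,"grip": 20}
    - {"dx": 0.206,"dy": 0.075,"dz": 0.02,"spin": 0,"grip": 20}
    - {"dx": 0.235,"dy": 0.0855,"dz": 0.02,"spin": 0,"grip": 20}

```text
time_s: 12.03
tcp_pos: [0.508, -0.1745, 0.074]
eef_rot: [-180.0, -0.0, -160.0]
contact_force: [-3.4, -1.9, 2.2]
gripper_width: 0.0303
```

Request:
servo_tool:
  targets:
    - {"dx": 0.005,"dy": 0.0017,"dz": 0,"spin": 0,"grip": 20}
    - {"dx": 0.009,"dy": 0.0034,"dz": 0,"spin": 0,"grip": 20}
    - {"dx": 0.014,"dy": 0.005,"dz": 0,"spin": 0,"grip": 20}
    - {"dx": 0.019,"dy": 0.007,"dz": 0,"spin": 0,"grip": 20}
    - {"dx": 0.0235,"dy": 0.0086,"dz": 0,"spin": 0,"grip": 20}
    - {"dx": 0.028,"dy": 0.01,"dz": 0,"spin": 0,"grip": 20}
    - {"dx": 0.033,"dy": 0.012,"dz": 0,"spin": 0,"grip": 20}
    - {"dx": 0.0376,"dy": 0.0137,"dz": 0,"spin": 0,"grip": 20}
    - {"dx": 0.042,"dy": 0.0154,"dz": 0,"spin": 0,"grip": 20}
    - {"dx": 0.047,"dy": 0.017,"dz": 0,"spin": 0,"grip": 20}

```text
time_s: 12.87
tcp_pos: [0.5084, -0.1743, 0.0741]
eef_rot: [-180.0, 0.0, -160.0]
contact_force: [-3.7, -1.8, 1.8]
gripper_width: 0.0295
```

Platform friction is about 4 N. I'll unload the downward force a little more and creep on.

Request:
servo_tool:
  targets:
    - {"dx": 0.005,"dy": 0.0017,"dz": 0.01,"spin": 0,"grip": 20}
    - {"dx": 0.009,"dy": 0.0034,"dz": 0.015,"spin": 0,"grip": 20}
    - {"dx": 0.014,"dy": 0.005,"dz": 0.015,"spin": 0,"grip": 20}
    - {"dx": 0.019,"dy": 0.007,"dz": 0.015,"spin": 0,"grip": 20}
    - {"dx": 0.0235,"dy": 0.0086,"dz": 0.015,"spin": 0,"grip": 20}
    - {"dx": 0.028,"dy": 0.01,"dz": 0.015,"spin": 0,"grip": 20}
    - {"dx": 0.033,"dy": 0.012,"dz": 0.015,"spin": 0,"grip": 20}
    - {"dx": 0.0376,"dy": 0.0137,"dz": 0.015,"spin": 0,"grip": 20}
    - {"dx": 0.042,"dy": 0.0154,"dz": 0.015,"spin": 0,"grip": 20}
    - {"dx": 0.047,"dy": 0.017,"dz": 0.015,"spin": 0,"grip": 20}

```text
time_s: 13.7
tcp_pos: [0.509, -0.174, 0.0741]
eef_rot: [180.0, 0.0, -160.0]
contact_force: [0.3, -0.4, -3.7]
gripper_width: 0.0296
```

Request:
servo_tool:
  targets:
    - {"dx": 0.005,"dy": 0.0017,"dz": 0,"spin": 0,"grip": 20}
    - {"dx": 0.009,"dy": 0.0034,"dz": 0,"spin": 0,"grip": 20}
    - {"dx": 0.014,"dy": 0.005,"dz": 0,"spin": 0,"grip": 20}
    - {"dx": 0.019,"dy": 0.007,"dz": 0,"spin": 0,"grip": 20}
    - {"dx": 0.0235,"dy": 0.0086,"dz": 0,"spin": 0,"grip": 20}
    - {"dx": 0.028,"dy": 0.01,"dz": 0,"spin": 0,"grip": 20}
    - {"dx": 0.033,"dy": 0.012,"dz": 0,"spin": 0,"grip": 20}
    - {"dx": 0.0376,"dy": 0.0137,"dz": 0,"spin": 0,"grip": 20}
    - {"dx": 0.042,"dy": 0.0154,"dz": 0,"spin": 0,"grip": 20}
    - {"dx": 0.047,"dy": 0.017,"dz": 0,"spin": 0,"grip": 20}

```text
time_s: 14.53
tcp_pos: [0.5094, -0.1739, 0.0742]
eef_rot: [-180.0, 0.0, -160.0]
contact_force: [0.1, -0.3, -3.7]
gripper_width: 0.0299
```

Request:
servo_tool:
  targets:
    - {"dx": 0.005,"dy": 0.0017,"dz": -0.008,"spin": 0,"grip": 20}
    - {"dx": 0.009,"dy": 0.0034,"dz": -0.008,"spin": 0,"grip": 20}
    - {"dx": 0.014,"dy": 0.005,"dz": -0.008,"spin": 0,"grip": 20}
    - {"dx": 0.019,"dy": 0.007,"dz": -0.008,"spin": 0,"grip": 20}
    - {"dx": 0.0235,"dy": 0.0086,"dz": -0.008,"spin": 0,"grip": 20}
    - {"dx": 0.028,"dy": 0.01,"dz": -0.008,"spin": 0,"grip": 20}
    - {"dx": 0.033,"dy": 0.012,"dz": -0.008,"spin": 0,"grip": 20}
    - {"dx": 0.0376,"dy": 0.0137,"dz": -0.008,"spin": 0,"grip": 20}
    - {"dx": 0.042,"dy": 0.0154,"dz": -0.008,"spin": 0,"grip": 20}
    - {"dx": 0.047,"dy": 0.017,"dz": -0.008,"spin": 0,"grip": 20}

```text
time_s: 15.37
tcp_pos: [0.5095, -0.1738, 0.0741]
eef_rot: [180.0, -0.0, -160.0]
contact_force: [-2.2, -1.0, -1.7]
gripper_width: 0.0297
```

Request:
servo_tool:
  targets:
    - {"dx": 0.005,"dy": 0.0017,"dz": 0,"spin": 0,"grip": 20}
    - {"dx": 0.009,"dy": 0.0034,"dz": 0,"spin": 0,"grip": 20}
    - {"dx": 0.014,"dy": 0.005,"dz": 0,"spin": 0,"grip": 20}
    - {"dx": 0.019,"dy": 0.007,"dz": 0,"spin": 0,"grip": 20}
    - {"dx": 0.0235,"dy": 0.0086,"dz": 0,"spin": 0,"grip": 20}
    - {"dx": 0.028,"dy": 0.01,"dz": 0,"spin": 0,"grip": 20}
    - {"dx": 0.033,"dy": 0.012,"dz": 0,"spin": 0,"grip": 20}
    - {"dx": 0.0376,"dy": 0.0137,"dz": 0,"spin": 0,"grip": 20}
    - {"dx": 0.042,"dy": 0.0154,"dz": 0,"spin": 0,"grip": 20}
    - {"dx": 0.047,"dy": 0.017,"dz": 0,"spin": 0,"grip": 20}

```text
time_s: 16.2
tcp_pos: [0.5096, -0.1738, 0.0741]
eef_rot: [180.0, -0.1, -160.0]
contact_force: [-4.8, -2.8, 3.0]
gripper_width: 0.0301
```

Motion has stopped at about 4.2 mm travel and Fu has risen to 5.5 N, so the far plate is touched. I'll relieve the downward force, push on slightly and hold.

Request:
servo_tool:
  targets:
    - {"dx": 0.002,"dy": 0.001,"dz": 0.005,"spin": 0,"grip": 20}
    - {"dx": 0.005,"dy": 0.0017,"dz": 0.01,"spin": 0,"grip": 20}
    - {"dx": 0.007,"dy": 0.0026,"dz": 0.01,"spin": 0,"grip": 20}
    - {"dx": 0.0094,"dy": 0.0034,"dz": 0.01,"spin": 0,"grip": 20}
    - {"dx": 0.0094,"dy": 0.0034,"dz": 0.01,"spin": 0,"grip": 20}
    - {"dx": 0.0094,"dy": 0.0034,"dz": 0.01,"spin": 0,"grip": 20}
    - {"dx": 0.0094,"dy": 0.0034,"dz": 0.01,"spin": 0,"grip": 20}
    - {"dx": 0.0094,"dy": 0.0034,"dz": 0.01,"spin": 0,"grip": 20}
    - {"dx": 0.0094,"dy": 0.0034,"dz": 0.01,"spin": 0,"grip": 20}
    - {"dx": 0.0094,"dy": 0.0034,"dz": 0.01,"spin": 0,"grip": 20}

```text
time_s: 17.03
tcp_pos: [0.5096, -0.1738, 0.0741]
eef_rot: [180.0, -0.1, -160.0]
contact_force: [-5.0, -2.1, 0.4]
gripper_width: 0.0295
```

Request:
servo_tool:
  targets:
    - {"dx": 0.005,"dy": 0.002,"dz": 0.003,"spin": 0,"grip": 20}
    - {"dx": 0.009,"dy": 0.0034,"dz": 0.006,"spin": 0,"grip": 20}
    - {"dx": 0.014,"dy": 0.005,"dz": 0.008,"spin": 0,"grip": 20}
    - {"dx": 0.019,"dy": 0.007,"dz": 0.008,"spin": 0,"grip": 20}
    - {"dx": 0.0235,"dy": 0.0086,"dz": 0.008,"spin": 0,"grip": 20}
    - {"dx": 0.0235,"dy": 0.0086,"dz": 0.008,"spin": 0,"grip": 20}
    - {"dx": 0.0235,"dy": 0.0086,"dz": 0.008,"spin": 0,"grip": 20}
    - {"dx": 0.0235,"dy": 0.0086,"dz": 0.008,"spin": 0,"grip": 20}
    - {"dx": 0.0235,"dy": 0.0086,"dz": 0.008,"spin": 0,"grip": 20}
    - {"dx": 0.0235,"dy": 0.0086,"dz": 0.008,"spin": 0,"grip": 20}

```text
time_s: 17.87
tcp_pos: [0.5096, -0.1738, 0.0741]
eef_rot: [180.0, -0.1, -160.0]
contact_force: [-5.0, -3.8, 1.0]
gripper_width: 0.0295
```

Request:
servo_tool:
  targets:
    - {"dx": 0.005,"dy": 0.002,"dz": 0.003,"spin": 0,"grip": 20}
    - {"dx": 0.009,"dy": 0.0034,"dz": 0.006,"spin": 0,"grip": 20}
    - {"dx": 0.014,"dy": 0.005,"dz": 0.008,"spin": 0,"grip": 20}
    - {"dx": 0.019,"dy": 0.007,"dz": 0.008,"spin": 0,"grip": 20}
    - {"dx": 0.0235,"dy": 0.0086,"dz": 0.008,"spin": 0,"grip": 20}
    - {"dx": 0.0235,"dy": 0.0086,"dz": 0.008,"spin": 0,"grip": 20}
    - {"dx": 0.0235,"dy": 0.0086,"dz": 0.008,"spin": 0,"grip": 20}
    - {"dx": 0.0235,"dy": 0.0086,"dz": 0.008,"spin": 0,"grip": 20}
    - {"dx": 0.0235,"dy": 0.0086,"dz": 0.008,"spin": 0,"grip": 20}
    - {"dx": 0.0235,"dy": 0.0086,"dz": 0.008,"spin": 0,"grip": 20}

```text
time_s: 18.7
tcp_pos: [0.5097, -0.1737, 0.0742]
eef_rot: [180.0, -0.1, -160.0]
contact_force: [-6.2, -4.6, -0.0]
gripper_width: 0.03
```

```bash
python3 - <<'E'
from h import *
s=r.get_state()
for q in("time_s","tcp_pos","eef_rot","contact_force","moment","gripper_width"): print(q,np.round(s[q],5).tolist())
E
```

```text
time_s 18.7
tcp_pos [0.50966, -0.17374, 0.07417]
eef_rot [179.97524, -0.12634, -160.02474]
contact_force [-6.16587, -4.5888, -0.00052]
moment [-1.43753, 2.2351, 0.04481]
gripper_width 0.02998
```

Fu is 7.4 N, of which platform friction may take up to about 2 N. I'll push slightly more, with less weight on the platform, and hold.

Request:
servo_tool:
  targets:
    - {"dx": 0.005,"dy": 0.002,"dz": 0.003,"spin": 0,"grip": 20}
    - {"dx": 0.01,"dy": 0.0035,"dz": 0.006,"spin": 0,"grip": 20}
    - {"dx": 0.01,"dy": 0.0035,"dz": 0.008,"spin": 0,"grip": 20}
    - {"dx": 0.01,"dy": 0.0035,"dz": 0.008,"spin": 0,"grip": 20}
    - {"dx": 0.01,"dy": 0.0035,"dz": 0.008,"spin": 0,"grip": 20}
    - {"dx": 0.01,"dy": 0.0035,"dz": 0.008,"spin": 0,"grip": 20}
    - {"dx": 0.01,"dy": 0.0035,"dz": 0.008,"spin": 0,"grip": 20}
    - {"dx": 0.01,"dy": 0.0035,"dz": 0.008,"spin": 0,"grip": 20}
    - {"dx": 0.01,"dy": 0.0035,"dz": 0.008,"spin": 0,"grip": 20}
    - {"dx": 0.01,"dy": 0.0035,"dz": 0.008,"spin": 0,"grip": 20}

```text
time_s: 19.53
tcp_pos: [0.5096, -0.1737, 0.0742]
eef_rot: [180.0, -0.1, -160.0]
contact_force: [-6.8, -3.1, 0.1]
gripper_width: 0.0296
```

Held for about 0.8 s at Fu ≈ 7.5 N. I'll back the command off to leave only a light bias on the far plate, and restore a light downward load.

Request:
servo_tool:
  targets:
    - {"dx": -0.01,"dy": -0.0035,"dz": -0.003,"spin": 0,"grip": 20}
    - {"dx": -0.02,"dy": -0.007,"dz": -0.006,"spin": 0,"grip": 20}
    - {"dx": -0.03,"dy": -0.011,"dz": -0.009,"spin": 0,"grip": 20}
    - {"dx": -0.04,"dy": -0.0145,"dz": -0.012,"spin": 0,"grip": 20}
    - {"dx": -0.05,"dy": -0.018,"dz": -0.015,"spin": 0,"grip": 20}
    - {"dx": -0.06,"dy": -0.022,"dz": -0.018,"spin": 0,"grip": 20}
    - {"dx": -0.07,"dy": -0.0255,"dz": -0.021,"spin": 0,"grip": 20}
    - {"dx": -0.08,"dy": -0.029,"dz": -0.024,"spin": 0,"grip": 20}
    - {"dx": -0.09,"dy": -0.033,"dz": -0.026,"spin": 0,"grip": 20}
    - {"dx": -0.095,"dy": -0.0345,"dz": -0.026,"spin": 0,"grip": 20}

```text
time_s: 20.37
tcp_pos: [0.5096, -0.1738, 0.0741]
eef_rot: [180.0, -0.0, -160.0]
contact_force: [-4.7, -2.6, 0.7]
gripper_width: 0.0299
```

Request:
servo_tool:
  targets:
    - {"dx": -0.0165,"dy": 0.0366,"dz": 0,"spin": 0,"grip": 20}
    - {"dx": -0.033,"dy": 0.0732,"dz": 0,"spin": 0,"grip": 20}
    - {"dx": -0.0495,"dy": 0.11,"dz": 0,"spin": 0,"grip": 20}
    - {"dx": -0.066,"dy": 0.1464,"dz": 0,"spin": 0,"grip": 20}
    - {"dx": -0.0825,"dy": 0.183,"dz": 0,"spin": 0,"grip": 20}
    - {"dx": -0.099,"dy": 0.22,"dz": 0,"spin": 0,"grip": 20}
    - {"dx": -0.1155,"dy": 0.256,"dz": 0,"spin": 0,"grip": 20}
    - {"dx": -0.132,"dy": 0.293,"dz": 0,"spin": 0,"grip": 20}
    - {"dx": -0.1485,"dy": 0.329,"dz": 0,"spin": 0,"grip": 20}
    - {"dx": -0.165,"dy": 0.366,"dz": 0,"spin": 0,"grip": 20}

```text
time_s: 21.2
tcp_pos: [0.5083, -0.1704, 0.0741]
eef_rot: [-180.0, -0.0, -160.0]
contact_force: [-2.1, -4.8, -2.1]
gripper_width: 0.0299
```

```bash
cat > st.py <<'E'
from h import *
s=r.get_state();th=np.radians(20);c,n=np.cos(th),np.sin(th);R=np.array([[c,n],[-n,c]])
print("t",round(s['time_s'],2),"local mm",(1e3*R@(s['tcp_pos'][:2]-[.5056,-.1753])).round(2),"z",(1e3*s['tcp_pos'][2]).round(2),"Fu,Fv",(R@s['contact_force'][:2]).round(2),"Fz",s['contact_force'][2].round(2),"M",np.round(s['moment'],2),"rot",np.round(s['eef_rot'],2))
E
python3 st.py
```

```text
t 21.2 local mm [4.23 3.66] z 74.12 Fu,Fv [-3.65 -3.81] Fz -2.13 M [-1.88  1.12  0.05] rot [-1.7998e+02 -1.0000e-02 -1.6002e+02]
```

Request:
servo_tool:
  targets:
    - {"dx": -0.0087,"dy": 0.0181,"dz": 0,"spin": 0,"grip": 20}
    - {"dx": -0.0174,"dy": 0.0362,"dz": 0,"spin": 0,"grip": 20}
    - {"dx": -0.0261,"dy": 0.0543,"dz": 0,"spin": 0,"grip": 20}
    - {"dx": -0.0348,"dy": 0.0724,"dz": 0,"spin": 0,"grip": 20}
    - {"dx": -0.0435,"dy": 0.0905,"dz": 0,"spin": 0,"grip": 20}
    - {"dx": -0.0522,"dy": 0.1086,"dz": 0,"spin": 0,"grip": 20}
    - {"dx": -0.0609,"dy": 0.1267,"dz": 0,"spin": 0,"grip": 20}
    - {"dx": -0.0696,"dy": 0.1448,"dz": 0,"spin": 0,"grip": 20}
    - {"dx": -0.0783,"dy": 0.163,"dz": 0,"spin": 0,"grip": 20}
    - {"dx": -0.087,"dy": 0.181,"dz": 0,"spin": 0,"grip": 20}

```text
time_s: 22.03
tcp_pos: [0.5075, -0.1683, 0.0741]
eef_rot: [-180.0, -0.0, -160.0]
contact_force: [-2.6, -3.5, -2.8]
gripper_width: 0.0298
```

```bash
python3 st.py
```

```text
t 22.03 local mm [4.18 5.89] z 74.12 Fu,Fv [-3.68 -2.4 ] Fz -2.82 M [-1.45  0.94 -0.04] rot [-179.99   -0.   -160.02]
```

Request:
servo_tool:
  targets:
    - {"dx": -0.0034,"dy": 0.0094,"dz": 0,"spin": 0,"grip": 20}
    - {"dx": -0.0068,"dy": 0.0188,"dz": 0,"spin": 0,"grip": 20}
    - {"dx": -0.0102,"dy": 0.0282,"dz": 0,"spin": 0,"grip": 20}
    - {"dx": -0.0136,"dy": 0.0376,"dz": 0,"spin": 0,"grip": 20}
    - {"dx": -0.017,"dy": 0.047,"dz": 0,"spin": 0,"grip": 20}
    - {"dx": -0.0204,"dy": 0.0564,"dz": 0,"spin": 0,"grip": 20}
    - {"dx": -0.0238,"dy": 0.0658,"dz": 0,"spin": 0,"grip": 20}
    - {"dx": -0.0272,"dy": 0.0752,"dz": 0,"spin": 0,"grip": 20}
    - {"dx": -0.0306,"dy": 0.0846,"dz": 0,"spin": 0,"grip": 20}
    - {"dx": -0.034,"dy": 0.094,"dz": 0,"spin": 0,"grip": 20}

```text
time_s: 22.87
tcp_pos: [0.5071, -0.1672, 0.0742]
eef_rot: [180.0, -0.0, -160.0]
contact_force: [-2.7, -3.3, -3.1]
gripper_width: 0.0294
```

Request:
servo_tool:
  targets:
    - {"dx": -0.0034,"dy": 0.0094,"dz": 0,"spin": 0,"grip": 20}
    - {"dx": -0.0068,"dy": 0.0188,"dz": 0,"spin": 0,"grip": 20}
    - {"dx": -0.0102,"dy": 0.0282,"dz": 0,"spin": 0,"grip": 20}
    - {"dx": -0.0136,"dy": 0.0376,"dz": 0,"spin": 0,"grip": 20}
    - {"dx": -0.017,"dy": 0.047,"dz": 0,"spin": 0,"grip": 20}
    - {"dx": -0.0204,"dy": 0.0564,"dz": 0,"spin": 0,"grip": 20}
    - {"dx": -0.0238,"dy": 0.0658,"dz": 0,"spin": 0,"grip": 20}
    - {"dx": -0.0272,"dy": 0.0752,"dz": 0,"spin": 0,"grip": 20}
    - {"dx": -0.0306,"dy": 0.0846,"dz": 0,"spin": 0,"grip": 20}
    - {"dx": -0.034,"dy": 0.094,"dz": 0,"spin": 0,"grip": 20}

```text
time_s: 23.7
tcp_pos: [0.5068, -0.1663, 0.0742]
eef_rot: [-180.0, -0.0, -160.0]
contact_force: [-2.6, -3.3, -2.0]
gripper_width: 0.0297
```

```bash
python3 st.py
```

```text
t 23.7 local mm [4.2  8.03] z 74.22 Fu,Fv [-3.6  -2.16] Fz -2.03 M [-1.22  0.96 -0.05] rot [-180.     -0.   -160.01]
```

Still sliding, at 8.0 mm with steady drag of 2.2 N. I'll take smaller steps from here.

Request:
servo_tool:
  targets:
    - {"dx": -0.002,"dy": 0.0056,"dz": 0,"spin": 0,"grip": 20}
    - {"dx": -0.004,"dy": 0.0113,"dz": 0,"spin": 0,"grip": 20}
    - {"dx": -0.006,"dy": 0.017,"dz": 0,"spin": 0,"grip": 20}
    - {"dx": -0.008,"dy": 0.0226,"dz": 0,"spin": 0,"grip": 20}
    - {"dx": -0.01,"dy": 0.028,"dz": 0,"spin": 0,"grip": 20}
    - {"dx": -0.012,"dy": 0.034,"dz": 0,"spin": 0,"grip": 20}
    - {"dx": -0.014,"dy": 0.0395,"dz": 0,"spin": 0,"grip": 20}
    - {"dx": -0.016,"dy": 0.045,"dz": 0,"spin": 0,"grip": 20}
    - {"dx": -0.018,"dy": 0.051,"dz": 0,"spin": 0,"grip": 20}
    - {"dx": -0.0205,"dy": 0.0564,"dz": 0,"spin": 0,"grip": 20}

```text
time_s: 24.53
tcp_pos: [0.5066, -0.1657, 0.0742]
eef_rot: [-180.0, 0.0, -160.0]
contact_force: [-2.2, -2.9, -2.0]
gripper_width: 0.03
```

```bash
python3 st.py
```

```text
t 24.53 local mm [4.23 8.64] z 74.22 Fu,Fv [-3.09 -1.99] Fz -1.95 M [-1.15  0.89 -0.03] rot [-180.      0.   -160.02]
```

Request:
servo_tool:
  targets:
    - {"dx": -0.002,"dy": 0.0056,"dz": 0,"spin": 0,"grip": 20}
    - {"dx": -0.004,"dy": 0.0113,"dz": 0,"spin": 0,"grip": 20}
    - {"dx": -0.006,"dy": 0.017,"dz": 0,"spin": 0,"grip": 20}
    - {"dx": -0.008,"dy": 0.0226,"dz": 0,"spin": 0,"grip": 20}
    - {"dx": -0.01,"dy": 0.028,"dz": 0,"spin": 0,"grip": 20}
    - {"dx": -0.012,"dy": 0.034,"dz": 0,"spin": 0,"grip": 20}
    - {"dx": -0.014,"dy": 0.0395,"dz": 0,"spin": 0,"grip": 20}
    - {"dx": -0.016,"dy": 0.045,"dz": 0,"spin": 0,"grip": 20}
    - {"dx": -0.018,"dy": 0.051,"dz": 0,"spin": 0,"grip": 20}
    - {"dx": -0.0205,"dy": 0.0564,"dz": 0,"spin": 0,"grip": 20}

```text
time_s: 25.37
tcp_pos: [0.5064, -0.1652, 0.0742]
eef_rot: [-180.0, -0.0, -160.0]
contact_force: [-2.4, -3.3, -3.3]
gripper_width: 0.0295
```

```bash
python3 st.py
```

```text
t 25.37 local mm [4.19 9.22] z 74.2 Fu,Fv [-3.41 -2.23] Fz -3.31 M [-1.14  0.91 -0.09] rot [-180.     -0.   -160.01]
```

Request:
servo_tool:
  targets:
    - {"dx": -0.002,"dy": 0.0056,"dz": 0,"spin": 0,"grip": 20}
    - {"dx": -0.004,"dy": 0.0113,"dz": 0,"spin": 0,"grip": 20}
    - {"dx": -0.006,"dy": 0.017,"dz": 0,"spin": 0,"grip": 20}
    - {"dx": -0.008,"dy": 0.0226,"dz": 0,"spin": 0,"grip": 20}
    - {"dx": -0.01,"dy": 0.028,"dz": 0,"spin": 0,"grip": 20}
    - {"dx": -0.012,"dy": 0.034,"dz": 0,"spin": 0,"grip": 20}
    - {"dx": -0.014,"dy": 0.0395,"dz": 0,"spin": 0,"grip": 20}
    - {"dx": -0.016,"dy": 0.045,"dz": 0,"spin": 0,"grip": 20}
    - {"dx": -0.018,"dy": 0.051,"dz": 0,"spin": 0,"grip": 20}
    - {"dx": -0.0205,"dy": 0.0564,"dz": 0,"spin": 0,"grip": 20}

```text
time_s: 26.2
tcp_pos: [0.5062, -0.1646, 0.0742]
eef_rot: [180.0, -0.0, -160.0]
contact_force: [-2.1, -3.4, -3.4]
gripper_width: 0.0299
```

```bash
python3 st.py
```

```text
t 26.2 local mm [4.19 9.83] z 74.21 Fu,Fv [-3.14 -2.52] Fz -3.42 M [-1.15  0.9  -0.05] rot [ 180.     -0.   -160.02]
```

Request:
servo_tool:
  targets:
    - {"dx": -0.002,"dy": 0.0056,"dz": 0,"spin": 0,"grip": 20}
    - {"dx": -0.004,"dy": 0.0113,"dz": 0,"spin": 0,"grip": 20}
    - {"dx": -0.006,"dy": 0.017,"dz": 0,"spin": 0,"grip": 20}
    - {"dx": -0.008,"dy": 0.0226,"dz": 0,"spin": 0,"grip": 20}
    - {"dx": -0.01,"dy": 0.028,"dz": 0,"spin": 0,"grip": 20}
    - {"dx": -0.012,"dy": 0.034,"dz": 0,"spin": 0,"grip": 20}
    - {"dx": -0.014,"dy": 0.0395,"dz": 0,"spin": 0,"grip": 20}
    - {"dx": -0.016,"dy": 0.045,"dz": 0,"spin": 0,"grip": 20}
    - {"dx": -0.018,"dy": 0.051,"dz": 0,"spin": 0,"grip": 20}
    - {"dx": -0.0205,"dy": 0.0564,"dz": 0,"spin": 0,"grip": 20}

```text
time_s: 27.03
tcp_pos: [0.506, -0.1641, 0.0742]
eef_rot: [-180.0, 0.0, -160.0]
contact_force: [-2.9, -2.7, -2.6]
gripper_width: 0.03
```

```bash
python3 st.py
```

```text
t 27.03 local mm [ 4.2  10.43] z 74.21 Fu,Fv [-3.68 -1.53] Fz -2.64 M [-1.18  0.85 -0.04] rot [-180.      0.   -160.01]
```

Request:
servo_tool:
  targets:
    - {"dx": -0.002,"dy": 0.0056,"dz": 0,"spin": 0,"grip": 20}
    - {"dx": -0.004,"dy": 0.0113,"dz": 0,"spin": 0,"grip": 20}
    - {"dx": -0.006,"dy": 0.017,"dz": 0,"spin": 0,"grip": 20}
    - {"dx": -0.008,"dy": 0.0226,"dz": 0,"spin": 0,"grip": 20}
    - {"dx": -0.01,"dy": 0.028,"dz": 0,"spin": 0,"grip": 20}
    - {"dx": -0.012,"dy": 0.034,"dz": 0,"spin": 0,"grip": 20}
    - {"dx": -0.014,"dy": 0.0395,"dz": 0,"spin": 0,"grip": 20}
    - {"dx": -0.016,"dy": 0.045,"dz": 0,"spin": 0,"grip": 20}
    - {"dx": -0.018,"dy": 0.051,"dz": 0,"spin": 0,"grip": 20}
    - {"dx": -0.0205,"dy": 0.0564,"dz": 0,"spin": 0,"grip": 20}

```text
time_s: 27.87
tcp_pos: [0.506, -0.1639, 0.0742]
eef_rot: [-180.0, 0.0, -160.0]
contact_force: [-0.7, -6.9, -4.1]
gripper_width: 0.0299
```

```bash
python3 st.py
```

```text
t 27.87 local mm [ 4.23 10.57] z 74.25 Fu,Fv [-2.98 -6.27] Fz -4.07 M [-2.76  0.51  0.02] rot [-179.96    0.   -160.  ]
```

Request:
servo_tool:
  targets:
    - {"dx": -0.002,"dy": 0.0056,"dz": 0,"spin": 0,"grip": 20}
    - {"dx": -0.004,"dy": 0.0113,"dz": 0,"spin": 0,"grip": 20}
    - {"dx": -0.006,"dy": 0.017,"dz": 0,"spin": 0,"grip": 20}
    - {"dx": -0.008,"dy": 0.0226,"dz": 0,"spin": 0,"grip": 20}
    - {"dx": -0.01,"dy": 0.028,"dz": 0,"spin": 0,"grip": 20}
    - {"dx": -0.012,"dy": 0.034,"dz": 0,"spin": 0,"grip": 20}
    - {"dx": -0.014,"dy": 0.0395,"dz": 0,"spin": 0,"grip": 20}
    - {"dx": -0.016,"dy": 0.045,"dz": 0,"spin": 0,"grip": 20}
    - {"dx": -0.018,"dy": 0.051,"dz": 0,"spin": 0,"grip": 20}
    - {"dx": -0.0205,"dy": 0.0564,"dz": 0,"spin": 0,"grip": 20}

```text
time_s: 28.7
tcp_pos: [0.506, -0.1638, 0.0743]
eef_rot: [-179.9, 0.0, -160.0]
contact_force: [-0.4, -9.7, -6.2]
gripper_width: 0.0296
```

```bash
python3 st.py
```

```text
t 28.7 local mm [ 4.26 10.67] z 74.29 Fu,Fv [-3.66 -9.02] Fz -6.18 M [-4.03  0.11  0.03] rot [-179.92    0.   -159.99]
```

The side plate is reached: it stopped at 10.6 mm with Fv -9 N, of which about 2 N is drag, so roughly 7 N on the plate. I'll hold, easing the vertical pull.

Request:
servo_tool:
  targets:
    - {"dx": 0,"dy": 0,"dz": -0.003,"spin": 0,"grip": 20}
    - {"dx": 0,"dy": 0,"dz": -0.006,"spin": 0,"grip": 20}
    - {"dx": 0,"dy": 0,"dz": -0.008,"spin": 0,"grip": 20}
    - {"dx": 0,"dy": 0,"dz": -0.008,"spin": 0,"grip": 20}
    - {"dx": 0,"dy": 0,"dz": -0.008,"spin": 0,"grip": 20}
    - {"dx": 0,"dy": 0,"dz": -0.008,"spin": 0,"grip": 20}
    - {"dx": 0,"dy": 0,"dz": -0.008,"spin": 0,"grip": 20}
    - {"dx": 0,"dy": 0,"dz": -0.008,"spin": 0,"grip": 20}
    - {"dx": 0,"dy": 0,"dz": -0.008,"spin": 0,"grip": 20}
    - {"dx": 0,"dy": 0,"dz": -0.008,"spin": 0,"grip": 20}

```text
time_s: 29.53
tcp_pos: [0.5059, -0.1638, 0.0743]
eef_rot: [-179.9, 0.0, -160.0]
contact_force: [-0.6, -10.0, -5.2]
gripper_width: 0.03
```

```bash
python3 st.py
```

```text
t 29.53 local mm [ 4.25 10.67] z 74.27 Fu,Fv [-3.99 -9.17] Fz -5.18 M [-3.84  0.23  0.06] rot [-179.93    0.   -160.  ]
```

Held for over 0.8 s. I'll relax the push to a slight bias and set the blank down lightly.

Request:
servo_tool:
  targets:
    - {"dx": 0.003,"dy": -0.008,"dz": -0.003,"spin": 0,"grip": 20}
    - {"dx": 0.006,"dy": -0.016,"dz": -0.006,"spin": 0,"grip": 20}
    - {"dx": 0.009,"dy": -0.024,"dz": -0.009,"spin": 0,"grip": 20}
    - {"dx": 0.012,"dy": -0.032,"dz": -0.012,"spin": 0,"grip": 20}
    - {"dx": 0.015,"dy": -0.04,"dz": -0.015,"spin": 0,"grip": 20}
    - {"dx": 0.018,"dy": -0.048,"dz": -0.015,"spin": 0,"grip": 20}
    - {"dx": 0.0205,"dy": -0.0564,"dz": -0.015,"spin": 0,"grip": 20}
    - {"dx": 0.0205,"dy": -0.0564,"dz": -0.015,"spin": 0,"grip": 20}
    - {"dx": 0.0205,"dy": -0.0564,"dz": -0.015,"spin": 0,"grip": 20}
    - {"dx": 0.0205,"dy": -0.0564,"dz": -0.015,"spin": 0,"grip": 20}

```text
time_s: 30.37
tcp_pos: [0.5059, -0.1639, 0.0742]
eef_rot: [-180.0, 0.0, -160.0]
contact_force: [-2.0, -6.2, -2.6]
gripper_width: 0.0298
```

```bash
python3 st.py
```

```text
t 30.37 local mm [ 4.19 10.57] z 74.24 Fu,Fv [-4.02 -5.13] Fz -2.56 M [-2.39  0.83  0.06] rot [-179.96    0.   -160.  ]
```

Request:
servo_tool:
  targets:
    - {"dx": 0.002,"dy": -0.006,"dz": -0.004,"spin": 0,"grip": 20}
    - {"dx": 0.004,"dy": -0.012,"dz": -0.008,"spin": 0,"grip": 20}
    - {"dx": 0.006,"dy": -0.018,"dz": -0.012,"spin": 0,"grip": 20}
    - {"dx": 0.008,"dy": -0.024,"dz": -0.015,"spin": 0,"grip": 20}
    - {"dx": 0.01,"dy": -0.028,"dz": -0.018,"spin": 0,"grip": 20}
    - {"dx": 0.01,"dy": -0.028,"dz": -0.018,"spin": 0,"grip": 20}
    - {"dx": 0.01,"dy": -0.028,"dz": -0.018,"spin": 0,"grip": 20}
    - {"dx": 0.01,"dy": -0.028,"dz": -0.018,"spin": 0,"grip": 20}
    - {"dx": 0.01,"dy": -0.028,"dz": -0.018,"spin": 0,"grip": 20}
    - {"dx": 0.01,"dy": -0.028,"dz": -0.018,"spin": 0,"grip": 20}

```text
time_s: 31.2
tcp_pos: [0.506, -0.164, 0.0742]
eef_rot: [-180.0, 0.0, -160.0]
contact_force: [-3.9, -4.5, 0.4]
gripper_width: 0.0303
```

```bash
python3 st.py
```

```text
t 31.2 local mm [ 4.23 10.52] z 74.2 Fu,Fv [-5.17 -2.87] Fz 0.4 M [-1.64  1.2  -0.01] rot [-1.7998e+02  1.0000e-02 -1.6000e+02]
```

Fz ≈ 0, so the platform carries the blank. Releasing softly.

Request:
servo_tool:
  targets:
    - {"dx": 0,"dy": 0,"dz": 0,"spin": 0,"grip": 25}
    - {"dx": 0,"dy": 0,"dz": 0,"spin": 0,"grip": 30}
    - {"dx": 0,"dy": 0,"dz": 0,"spin": 0,"grip": 33}
    - {"dx": 0,"dy": 0,"dz": 0,"spin": 0,"grip": 35}
    - {"dx": 0,"dy": 0,"dz": 0,"spin": 0,"grip": 37}
    - {"dx": 0,"dy": 0,"dz": 0,"spin": 0,"grip": 40}
    - {"dx": 0,"dy": 0,"dz": 0,"spin": 0,"grip": 44}
    - {"dx": 0,"dy": 0,"dz": 0,"spin": 0,"grip": 48}
    - {"dx": 0,"dy": 0,"dz": 0,"spin": 0,"grip": 52}
    - {"dx": 0,"dy": 0,"dz": 0,"spin": 0,"grip": 55}
  squeeze: 5

```text
time_s: 32.03
tcp_pos: [0.506, -0.1637, 0.0738]
eef_rot: [-180.0, 0.0, -160.0]
contact_force: [-0.1, 0.7, -1.1]
gripper_width: 0.0465
```

Request:
servo_tool:
  targets:
    - {"dx": 0,"dy": 0,"dz": 0,"spin": 0,"grip": 60}
    - {"dx": 0,"dy": 0,"dz": 0.3,"spin": 0,"grip": 60}
    - {"dx": 0,"dy": 0,"dz": 1,"spin": 0,"grip": 60}
    - {"dx": 0,"dy": 0,"dz": 2,"spin": 0,"grip": 60}
    - {"dx": 0,"dy": 0,"dz": 3.5,"spin": 0,"grip": 60}
    - {"dx": 0,"dy": 0,"dz": 5.5,"spin": 0,"grip": 60}
    - {"dx": 0,"dy": 0,"dz": 8,"spin": 0,"grip": 60}
    - {"dx": 0,"dy": 0,"dz": 11,"spin": 0,"grip": 60}
    - {"dx": 0,"dy": 0,"dz": 14,"spin": 0,"grip": 60}
    - {"dx": 0,"dy": 0,"dz": 16,"spin": 0,"grip": 60}

```text
time_s: 32.87
tcp_pos: [0.5066, -0.1641, 0.2382]
eef_rot: [-179.9, 0.2, -160.0]
contact_force: [1.2, -0.6, 0.1]
gripper_width: 0.0526
```

```bash
python3 st.py; python3 - <<'E'
from h import *
import pickle
k=r.get_calibration("wrist");im=r.capture("wrist");a=r.capture("scene");pickle.dump((k,im),open("w4.pkl","wb"))
for d in r.cut_out("blank","wrist"):
  print(d["p"],d["extent"])
  if d["mask"].sum()>300:
    p=fit(d["mask"],k,.045,[510,-163,20]);print(p)
    q=p[0];th=np.radians(20);R=np.array([[np.cos(th),np.sin(th)],[-np.sin(th),np.cos(th)]]);print("local",R@(q[:2]-[509.5,-168.3]))
cv2.imwrite("pics/h.png",np.hstack([cv2.resize(im[100:300,180:360],(450,500),interpolation=2),cv2.resize(a[160:260,165:235],(350,500),interpolation=2)]))
E
```

```text
t 32.87 local mm [ 4.8  10.19] z 238.22 Fu,Fv [ 0.95 -1.02] Fz 0.12 M [ 0.03 -0.13  0.03] rot [-179.88    0.21 -159.99]
0.81 [474.8, 213.4, 512.0, 257.1]
(array([877.49888323,   7.57945849,  50.73296879]), np.float64(728.0), np.float32(728.0))
local [405.96015263  39.40959851]
0.62 [242.3, 149.9, 281.0, 210.7]
(array([ 505.47715568, -165.72489921,   20.62240052]), np.float64(113.1015625), np.float32(2418.0))
local [-2.89950078  3.795697  ]
```

View pics/h.png

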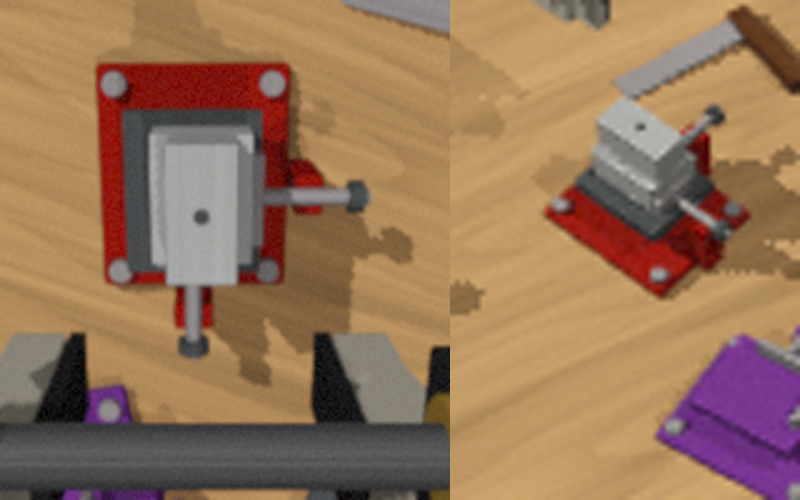

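The blank stands upright, square and inside the platform, with both plates abutted, and the gripper is clear. Handing in.

```bash
python3 -c "
from plant import r
r.close_job();print(r.get_state()['time_s'])"
```

```text
the job is handed in; nothing more can be done
the job is handed in; nothing more can be done
```

The blank farthest from the base is standing on the red rest's platform, against both stops. I handed the job in at about 33 s of the 72 s allowed.

- **Placing:** I gripped it across the tongue (opening 29.8 mm) and set it down clear of both stops. The camera showed it square to the platform within about 0.3°.
- **Far stop:** I slid it about 4.2 mm until it stopped, then held about 0.8 s at 7.5 N measured at the wrist.
- **Side stop:** I slid it about 10.6 mm until it stopped, then held about 0.8 s at 9 N measured at the wrist. About 2 N of that was drag, leaving roughly 7 N on the plate.
- **Release:** I eased off both pushes, let the platform take the weight (vertical force about 0), opened gently and withdrew upward.

**Last checks:**
- The final picture shows the blank upright with no overhang: the image fit puts its centre at (-2.9, +3.8) mm on the platform and its yaw about 0.6° off the platform's.
- The gripper was clear. I saw no sign that anything else on the bench had moved, but I did not measure the bystanders.

**Disagreements and limits:**
- The side-stop contact came about 1–3 mm further along than I had judged from the picture.
- The forces on the plates are inferred from the wrist reading less friction, so they are uncertain by 1–2 N; the far-stop force could have been close to 5 N.
- I could not directly confirm that both faces are still touching after release.

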